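# Scrap the worn plane iron through the blade safe's sprung flap

### The arm

A 6-joint arm with a two-finger parallel gripper is mounted at the origin on the work surface. World frame = base frame: x ahead of the robot, y to its left, z up, the work surface at z = 0. Lengths are in m, angles in degrees, forces in N, time in s.
With the tool pointing down it reaches from about 0.3 to 0.75 m from the base axis. Payload 8.5 kg.
Tool frame: the origin (TCP) lies at the very end of the fingers, on their centre line; the grasp point (between the pads) lies 19 mm behind it (env.pinch_z is the distance from the TCP to the grasp point, in m); z points along the fingers, y is the line along which they close (so a half turn about z gives the same grasp; the last joint's range is limited). The gripper opens to 85 mm and grips with 20 to 120 N. Pads are 22 mm wide; open, the fingers measure 114 mm over their backs; the gripper's body (76 mm by 85 mm) begins 54 mm behind the grasp point. The pads swing forward as they close: fully open they stand 13 mm farther back than shut.
Start: joints at [64.441, 21.807, 74.336, -0, 83.858, -12.336], TCP at [0.126, 0.535, 0.231] pointing down, gripper open.
Joint ranges: [-178.18, 178.18], [-50.72, 133.34], [12.68, 142.11], [-81.47, 261.47], [9.98, 163.14], [-165.26, 165.26]. Speed limits (degrees/s): [136.94, 136.94, 180, 180, 180, 180].

### API

Orientations are given as a 3x3 rotation matrix whose columns are the frame's x, y, z axes.
In Python, from rig import env, viewer gives the robot as it stands.
- The arm moves only by the tool drive_tool, never from a script. Its argument "series" is a list of rows, each a list of 3 entries, a list of its own where there are three numbers: the shift along the tool's x, y, z in m, then the turn about the tool's z in degrees, then the finger opening in m, from 0 to 0.0854. A call has 1 to 20 rows; each row is the pose to reach, as a shift and turn from the pose commanded when the call began, along the tool's axes at that moment; what a row does not reach only later rows make up. A row lasts 1/10 s, in which the tool goes at most 50 mm and 8.59 degrees, less where a joint would pass 70% of its speed; a pose out of reach is approached as far as the arm can. A call with a gripper value outside its range is refused whole. The fingers move at their own pace and stop on an object; "newtons" is the grip in N (left out, the last holds). Time passes only in rows, so rows that repeat a pose let the fingers close. It gives the time, the measured TCP pose, the force, the opening and the grip force at its end, in the units of the state.
- env.observe(): the state, without advancing time (a new reading comes with each control period).
- viewer.get_image(name): name is "scene" or "top" or "wrist"; returns a dict with "img" (400x640x3 uint8, red, green, blue), "depth" (400x640 float32, m along the optical axis (not along the pixel's ray), 0 where there is no reading), "camera_matrix" (3x3 intrinsics, pixels), "rvec" (rotation vector, rad) and "tvec" (3), from world to camera coordinates, as OpenCV has them. Camera axes: x right, y down, z forward; pixel columns grow to the right and rows downward; lengths in m; the calibration is good to about 2 mm. A picture is of the moment at which its call begins.
- env.close_job(): hands the job in; it is judged then, once.
The state is a dict: "time_s": time; "q": joint angles; "qvel": joint speeds; "joint_efforts": joint torques, N m; "position": TCP position; "tool_rot": TCP orientation; "ft_force": force on the tool from outside, world axes, zero at the start; "wrist_torque": the same for the moment, N m; "grip_width": finger opening in m; "gripper_force": force on a finger pad.
Only numpy, scipy, OpenCV 4.12 (cv2) and the standard library are available. Lean on these libraries where they do the work, as an engineer would, in place of code of your own. Each camera call takes 0.05 s, during which the arm holds its last target. There are 200 camera calls.

### The job

One of the three plane irons standing in the wooden rack is worn down to a short stub: take it out and push it, cutting edge first, through the sprung flap of the grey used-blade safe until it has dropped inside and the flap has sprung shut behind it. Leave the two full-length irons standing in the rack, and do not disturb the plane body or the hammer.

Things in the scene. Friction and masses are not known exactly. Their poses are not given: they have to be found in the camera images.
- stub: The worn plane iron: a dark steel plate 54 mm wide (its y), 8 mm thick (its x) and only 80 mm long (its z, towards the head). Origin: middle of its cutting edge, which points down in the rack. The lowest 14 mm is ground to a bevel on the -x face. 0.21 to 0.30 kg. Held near its head it can pivot between the finger pads when swung.
- stub_head (a point): Middle of the stub's blunt head, 80 mm from its cutting edge; same axes as the stub.
- good1: A full-length plane iron, 54 x 8 x 112 mm, otherwise like the stub; origin in the middle of its cutting edge. Stays in the rack.
- good2: The other full-length plane iron, the same size. Stays in the rack.
- rack: Fixed wooden rack, 56 (x) by 275 (y) by 40 mm high, origin under its centre. Three slots in a row along y, 85 mm apart, each 58 (y) by 10.5 (x) mm and 30 mm deep (floor 10 mm above the bench). In each stands an iron, edge down, flat faces looking along the rack's x. The stub's head stands 50 mm above the rack, the others' 82 mm. Which slot holds the stub varies.
- safe: Used-blade safe, fixed to the bench: grey sheet-steel box 170 mm deep (x), 180 mm wide (y), 22 mm flanges at both sides, 3 mm walls, hollow; origin under its centre. Front wall (at -x) 125 mm high; from its top edge a flat face rises to the rear at 35 degrees from level, 159 mm long, to a level top 40 mm deep and 216 mm high.
- mouth: Mouth in the safe's sloping face. Origin: its centre, in the face's outer surface. z points out of the box square to the face (35 degrees from vertical), x up the slope, y along the mouth. Opening 66 mm (y) by 30 mm (x from -15, the sill, to +15). Around it the face is solid.
- sill (a point): Middle of the mouth's lower edge (the sill); axes as the mouth. Behind it a flat throat floor runs 35 mm straight into the box (along the mouth's -z), with cheeks at both ends; past it the box is hollow.
- flap (a joint): Steel flap behind the mouth's face, hinged along its upper edge; swings inward only. 0 shut, 1.5 rad open. A spring (0.05 N m shut, 0.1 more per rad) shuts it; about 2 N at its free edge starts it opening. It pinches an iron on the throat floor with about 6 N: one let go half-way sticks there and must be pushed from behind, fingertips in the mouth, till its head is 10 to 15 mm past the sill.
- plane: Bystander: wooden plane body 240 x 66 x 34 mm without its iron, lying on the bench; origin under its middle.
- hammer: Bystander: small hammer, 220 mm, lying on the bench.
Mind the look-alikes: they are no part of the job. What is shaped like the stub but pink is not meant. Leave any red look-alike of the good2 alone.

How it is judged (in metres and radians):
On the way:
1. the fingers push the stub, edge first, through the flap: its edge is at least 12 mm inside the mouth, its head still outside and the flap pushed open (z of stub in the frame of mouth between -0.08 and -0.012 m and z of stub_head in the frame of mouth above 0 m and distance between stub and mouth below 0.085 m and value of joint flap above 0.25 rad and contact force between stub and the fingers above 0.3 N), for 0.1 s.
At the end, for the whole second after the job is handed in: The stub lies at rest inside the safe (both ends lower than 110 mm above the bench), the flap is shut (within 0.06 rad), the two full-length irons stand in their slots (within 15 mm and 0.2 rad), and the plane body and the hammer are within 20 mm of where they were (x of stub in the frame of safe between -0.085 and 0.085 m and y of stub in the frame of safe between -0.09 and 0.09 m and height (world z) of each of stub, stub_head below 0.11 m and linear speed of stub below 0.03 m/s and value of joint flap below 0.06 rad and distance of each of good1, good2 from where it was at the start of the episode below 0.015 m and angle between each of good1, good2's own z axis and vertical below 0.2 rad and distance of each of plane, hammer from where it was at the start of the episode below 0.02 m); the robot touches nothing.
It fails at once if a full-length iron is pulled out of its slot (distance of any of good1, good2 from where it was at the start of the episode above 0.025 m).
It fails at once if the plane body or the hammer is pushed about (distance of any of plane, hammer from where it was at the start of the episode above 0.03 m).
It also fails if it takes over 61 s, if anything falls off the work surface, if the arm or the gripper's body presses on something with over 40 N, if the wrist force passes 120 N, or if a joint passes its speed limit or range.

## Working session

There is one attempt and no reset: what is moved stays moved. The work goes in short steps, Python scripts to look and compute and a tool call to move; the robot and the scene stay as the last step left them, time stands still between calls to the robot, and variables do not carry over. Pictures are saved under pics/ and viewed, at most 10 in all, crops included, and the job is handed in when it is done.

Besides the shell and the picture viewer there is one more tool, called after ">>>" as name(argument=value, ...) on one line, values as JSON. drive_tool: Moves the arm, as the interface text tells. Its arguments: {"type":"object","properties":{"series":{"type":"array"},"newtons":{"type":"number"}},"required":["series"]}

```bash
ls; mkdir -p pics; cat > h.py <<'E'
import numpy as np, cv2
from rig import env, viewer
def shot(n):
    d=viewer.get_image(n); R=cv2.Rodrigues(np.array(d['rvec'],float))[0]
    return d,R,np.array(d['tvec'],float).reshape(3),np.array(d['camera_matrix'],float)
def pts(s):
    d,R,t,K=s; z=d['depth']; v,u=np.mgrid[:z.shape[0],:z.shape[1]]
    c=np.stack([(u-K[0,2])/K[0,0]*z,(v-K[1,2])/K[1,1]*z,z],-1)
    return (c-t)@R
E
python3 - <<'E'
from h import *
for n in('scene','top'):
    s=shot(n); cv2.imwrite(f'pics/{n}0.png',s[0]['img'][:,:,::-1]); np.savez(f'{n}0.npz',P=pts(s),img=s[0]['img'],z=s[0]['depth'],R=s[1],t=s[2],K=s[3])
    print(n,-s[1].T@s[2])
print(env.observe(),env.pinch_z)
E
```

```text
pics
scene [ 1.34758489 -0.11360998  0.87039569]
top [ 0.3920735  -0.029604    0.99729092]
{'time_s': 0.1, 'q': array([ 6.44394465e+01,  2.18388746e+01,  7.43757329e+01,  6.98713879e-04,
        8.38588975e+01, -1.23351210e+01]), 'qvel': array([-0.01866999, -0.04183903, -0.16393015,  0.05764333, -0.01619449,
        0.07954273]), 'joint_efforts': array([ 4.07148676e-03, -4.49224663e+01, -2.31655043e+01, -2.06376671e-04,
        3.72361246e-03,  3.87814794e-05]), 'position': array([0.12571857, 0.53519455, 0.23078471]), 'tool_rot': array([[-9.73477065e-01,  2.28783925e-01, -5.64466231e-04],
       [ 2.28784443e-01,  9.73476426e-01, -1.15211478e-03],
       [ 2.85909228e-04, -1.25069840e-03, -9.99999177e-01]]), 'ft_force': array([0.73925286, 0.04165813, 0.60407135]), 'wrist_torque': array([-0.02750248,  0.01854018,  0.00180753]), 'gripper_force': 0.0, 'grip_width': 0.08528374544052403} 0.0187
```

View pics/scene0.png

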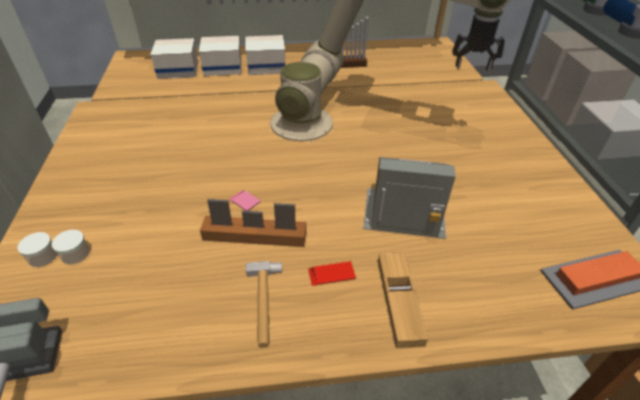

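View pics/top0.png

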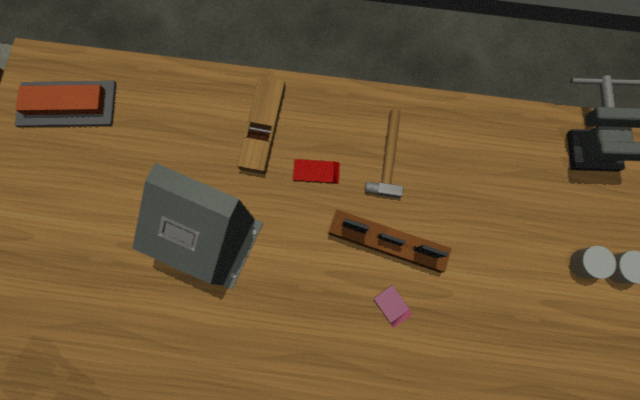

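The scene picture shows three irons in the rack at (220,212), (254,219) and (285,215), with the middle one shortest. The top picture shows the stub at (391,240), the safe with its mouth at (179,233), the plane at (262,125) and the hammer at (390,155).

Things that could be taken for the stub (top pixels): irons at (355,227), (391,240), (431,251); the pink plate at (392,305); the red plate at (316,171). By the description I choose (391,240), and I'll check it by height and in a crop.

```bash
python3 - <<'E'
from h import *
D=np.load('top0.npz');P=D['P'];im=D['img'];K,R,t=D['K'],D['R'],D['t']
hsv=cv2.cvtColor(im,cv2.COLOR_RGB2HSV)
for p in [(300,300),(355,227),(391,240),(431,251),(179,233),(392,305),(200,190)]: print(p,P[p[1],p[0]].round(4),hsv[p[1],p[0]])
# rack
sub=np.zeros(im.shape[:2],bool); sub[200:285,320:460]=1
m=sub&(P[...,2]>.034)&(P[...,2]<.046)
q=P[m][:,:2].astype(np.float32); (c,sz,a)=cv2.minAreaRect(q); print('rack',c,sz,a,m.sum())
for lo,hi in((.08,.1),(.115,.13)):
    m=sub&(P[...,2]>lo)&(P[...,2]<hi)
    n,l,s,cc=cv2.connectedComponentsWithStats(m.astype(np.uint8))
    for i in range(1,n):
        if s[i,4]>8:
            q=P[l==i]; print(lo,s[i],q.mean(0).round(4),cv2.minAreaRect(q[:,:2].astype(np.float32)))
# safe slope
sub[:]=0; sub[195:270,140:215]=1
q=P[sub&(P[...,2]>.12)]
for k in range(6):
    c=q.mean(0); n=np.linalg.svd(q-c,full_matrices=False)[2][2]; n*=np.sign(n[2]); e=abs((q-c)@n); q=q[e<max(.002,2*e.std())] if k<5 else q
print('slope',c,n,np.degrees(np.arccos(n[2])),np.degrees(np.arctan2(n[1],n[0])),len(q))
a=cv2.resize(im[160:290,125:270],None,fx=4,fy=4,interpolation=2)
b=cv2.resize(im[200:280,320:460],None,fx=4,fy=4,interpolation=2)
H=max(a.shape[0],b.shape[0]); f=lambda x:cv2.copyMakeBorder(x,0,H-x.shape[0],0,0,0)
S=np.load('scene0.npz')['img']; c=cv2.resize(S[190:250,195:310],None,fx=4,fy=4)
pad=np.zeros((H,1,3),np.uint8)
cv2.imwrite('pics/safe.png',a[:,:,::-1]); 
w=np.zeros((600,800,3),np.uint8); w[:b.shape[0],:b.shape[1]]=b; w[330:330+c.shape[0],:c.shape[1]]=c
cv2.imwrite('pics/rack.png',w[:,:,::-1])
E
```

```text
(300, 300) [0.3791 0.0049 0.0028] [ 17 146 124]
(355, 227) [ 0.5488 -0.0942  0.09  ] [129 119  15]
(391, 240) [ 0.5329 -0.176   0.0784] [75 70 22]
(431, 251) [ 0.5153 -0.2543  0.1168] [30 17 30]
(179, 233) [0.4764 0.2533 0.1707] [ 17  23 102]
(392, 305) [ 0.3964 -0.2033  0.0105] [170  89 146]
(200, 190) [0.5576 0.2143 0.2181] [ 53  23 102]
rack (0.539231538772583, -0.17937912046909332) (0.2752435803413391, 0.05746382847428322) 78.49720001220703 2382
0.08 [344 223  23   9  28] [ 0.5489 -0.0941  0.0891] ((0.5489009022712708, -0.09425897896289825), (0.05066674202680588, 0.0015577258309349418), 78.70562744140625)
0.08 [381 233  25  12 104] [ 0.5355 -0.1782  0.0886] ((0.5357863903045654, -0.17823705077171326), (0.05333241447806358, 0.0081244558095932), 78.39725494384766)
0.08 [418 246  24  11  43] [ 0.5171 -0.2544  0.0894] ((0.5161035656929016, -0.25756338238716125), (0.04880852252244949, 0.006807178724557161), 70.62667846679688)
0.115 [345 218  25  12 107] [ 0.551  -0.0944  0.1211] ((0.5509715676307678, -0.09472456574440002), (0.05256921425461769, 0.008390809409320354), 78.4959945678711)
0.115 [422 245  27  12 112] [ 0.5173 -0.2608  0.1209] ((0.517306387424469, -0.26169735193252563), (0.054609812796115875, 0.008096214383840561), 78.6894760131836)
slope [0.47891803 0.25523999 0.17263207] [-0.55240213  0.15695512  0.81866781] 35.048342440570416 164.13845549083732 4301
```

View pics/safe.png

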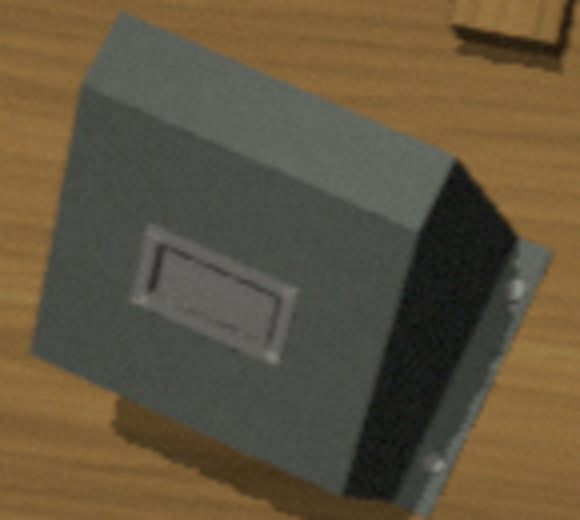

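View pics/rack.png

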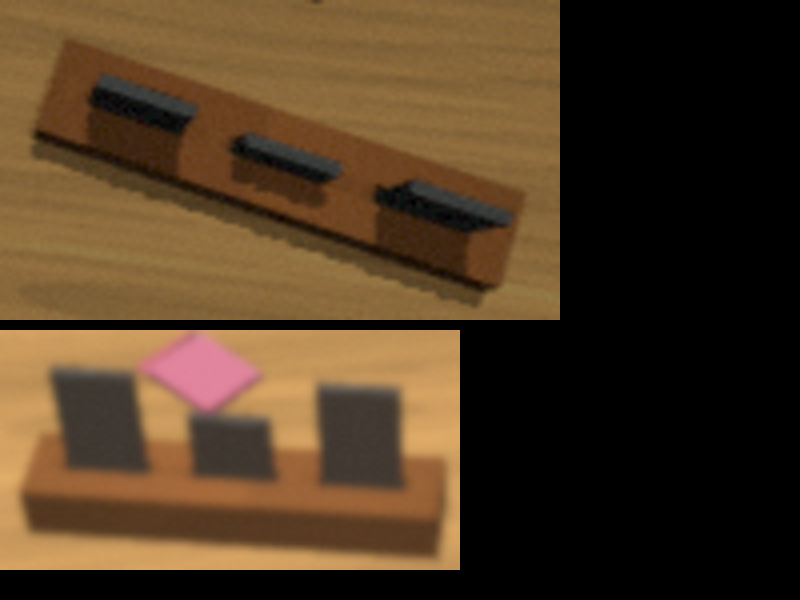

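The crops show the stub is the middle iron (shorter, top at z≈0.089) with the other two at z≈0.121. The mouth's pale frame is in the safe crop, with corners (150,228), (298,290), (272,362) and (133,302). The tool can't tilt, so I'll grip the stub across its width and let the throat floor pivot it.

```bash
python3 - <<'E'
from h import *
D=np.load('top0.npz');P=D['P'];im=D['img'];K,R,t=D['K'],D['R'],D['t']
c=np.array([0.47892,0.25524,0.17263]);n=np.array([-0.5524,0.15696,0.81867]);n/=np.linalg.norm(n)
mx=np.array([0,0,1])-n*n[2];mx/=np.linalg.norm(mx);my=np.cross(n,mx)
C=-R.T@t
def ray(u,v):
    d=R.T@np.linalg.inv(K)@[u,v,1]; return C+d*((c-C)@n)/(d@n)
fc=lambda L:np.array([ray(125+a/4-.375,160+b/4-.375) for a,b in L])
F=fc([(85,85),(418,230),(345,495),(33,352)]); M=fc([(150,228),(298,290),(272,362),(133,302)])
for nm,Q in(('face',F),('frame',M)):
    m=Q.mean(0); print(nm,m.round(4),[(round(float((q-m)@mx),4),round(float((q-m)@my),4)) for q in Q])
print('mouth wrt face centre',(M.mean(0)-F.mean(0))@mx,(M.mean(0)-F.mean(0))@my, 'my az',np.degrees(np.arctan2(my[1],my[0])))
o=M.mean(0); q=(P-o); X,Y,Z=q@mx,q@my,q@n
for x in np.arange(-.03,.031,.004):
    print(round(x,3),[int(round(1e4*np.median(Z[(abs(X-x)<.0025)&(abs(Y-y)<.004)]))) for y in np.arange(-.045,.046,.0075)])
g=im.mean(2)
# inner opening by depth: flap below face
m=(abs(X)<.025)&(abs(Y)<.045)&(Z<-.002)
print('recess',m.sum(),np.percentile(X[m],[2,50,98]),np.percentile(Y[m],[2,50,98]))
E
```

```text
face [0.4757 0.2531 0.1709] [(0.0785, 0.0889), (0.079, -0.0881), (-0.079, -0.0903), (-0.0785, 0.0894)]
frame [0.475  0.2556 0.1699] [(0.0212, 0.0393), (0.0232, -0.0413), (-0.0215, -0.0378), (-0.0229, 0.0398)]
mouth wrt face centre -0.0016369689026219467 0.0022674785414024193 my az 74.13792900336404
-0.03 [1, 3, -1, -3, 4, 4, 5, -4, -9, 0, 1, -5, 4]
-0.026 [-3, 1, -4, 5, 7, 9, 2, 1, 7, 5, -2, 9, -1]
-0.022 [-5, 7, 0, 9, 7, 7, 13, 2, 7, 12, 12, 4, 2]
-0.018 [5, 24, 17, 15, 15, 6, 18, 13, 19, 17, 10, 7, 3]
-0.014 [-1, 17, -9, -3, -3, 3, 3, -2, -2, 18, 7, 14, 3]
-0.01 [-3, 13, -14, -1, -7, -2, -16, -14, -16, -3, -8, 14, 2]
-0.006 [10, 25, -22, -4, -9, -2, -14, -17, -4, -17, -2, 18, 6]
-0.002 [3, 12, -7, -5, -2, -9, -6, 1, -13, -11, -5, 15, -1]
0.002 [4, 11, 0, -9, 0, -6, -7, -7, -5, -8, -16, 12, -1]
0.006 [10, 17, -7, -3, -6, -9, -5, -11, -1, -13, -15, 19, -1]
0.01 [-13, 6, -12, -7, -12, -16, -12, -1, -14, -1, -1, 17, -1]
0.014 [-1083, -4, -1092, -17, -1091, -31, -1107, -1091, -11, -12, -10, 1, -6]
0.018 [-7, -1079, -2177, -4, -2186, -2147, -1088, -2192, -2186, -2171, 7, -2195, -17]
0.022 [-14, -1105, -2209, -2179, -1089, 0, -2, -7, -4, -1108, -2, -2231, -2203]
0.026 [-13, -13, -22, -7, -25, -4, -14, -8, -23, -13, -2200, -8, -2215]
0.03 [-13, -13, -2252, -1121, -18, -10, -1132, -1144, -2261, -1136, -1137, -31, -27]
recess 294 [-0.01312802  0.01711783  0.02442257] [-0.04333641 -0.00180744  0.04294202]
```

>>> drive_tool(series=[[[0, 0, -0.03], 0, 0.07], [[-0.2, -0.2, -0.03], 0, 0.07], [[-0.2, -0.2, -0.03], 0, 0.07], [[-0.2, -0.2, -0.03], 0, 0.07], [[-0.2, -0.2, -0.03], 0, 0.07], [[-0.2, -0.2, -0.03], 0, 0.07], [[-0.562, -0.6, -0.02], -1.7, 0.07], [[-0.562, -0.6, -0.02], -1.7, 0.07], [[-0.562, -0.6, -0.02], -1.7, 0.07], [[-0.562, -0.6, -0.02], -1.7, 0.07], [[-0.562, -0.6, -0.02], -1.7, 0.07], [[-0.562, -0.6, -0.02], -1.7, 0.07], [[-0.562, -0.6, -0.02], -1.7, 0.07], [[-0.562, -0.6, -0.02], -1.7, 0.07], [[-0.562, -0.6, -0.02], -1.7, 0.07], [[-0.562, -0.6, -0.02], -1.7, 0.07], [[-0.562, -0.6, -0.02], -1.7, 0.07], [[-0.562, -0.6, -0.02], -1.7, 0.07], [[-0.562, -0.6, -0.02], -1.7, 0.07], [[-0.562, -0.6, -0.02], -1.7, 0.07]], newtons=40)

```text
time_s: 2.1
position: [0.5353, -0.177, 0.2508]
tool_rot: [[-0.98, 0.2, -0.001], [0.2, 0.98, 0.001], [0.001, 0.001, -1.0]]
ft_force: [-0.2, -0.9, -0.0]
grip_width: 0.0701
gripper_force: 0.0
```

```bash
python3 - <<'E'
from h import *
o=env.observe();print(o['time_s'],o['position'],o['tool_rot'],o['grip_width'],o['ft_force'])
s=shot('wrist'); P=pts(s); d=s[0]; cv2.imwrite('pics/w1.png',d['img'][:,:,::-1])
p0=o['position'];Rt=o['tool_rot']
near=(np.linalg.norm(P[...,:2]-p0[:2],axis=-1)<.15)&(d['depth']>0)
for nm,lo,hi in(('stub',.083,.096),('good',.114,.13),('rack',.035,.045)):
    m=near&(P[...,2]>lo)&(P[...,2]<hi)
    k,l,st,_=cv2.connectedComponentsWithStats(m.astype(np.uint8))
    for i in range(1,k):
        if st[i,4]>60:
            q=P[l==i]; print(nm,st[i],cv2.minAreaRect(q[:,:2].astype(np.float32)),q[:,2].mean())
E
```

```text
2.1 [ 0.5353269  -0.17701808  0.25075139] [[-9.79764551e-01  2.00149780e-01 -1.22095435e-03]
 [ 2.00148729e-01  9.79765084e-01  9.30697705e-04]
 [ 1.38252739e-03  6.67492157e-04 -9.99998822e-01]] 0.07012018536653483 [-0.23472112 -0.85185617 -0.00561132]
stub [204 176  57  10 147] ((0.5147215127944946, -0.259382039308548), (0.05273503065109253, 0.007463799323886633), 70.70355987548828) 0.08922059345359253
stub [292 176  56   9 502] ((0.5349183082580566, -0.17802102863788605), (0.052991483360528946, 0.0074587371200323105), 78.32170867919922) 0.08945849283503028
stub [379 176  58  10 130] ((0.5484045147895813, -0.09491622447967529), (0.053612928837537766, 0.007165803574025631), 85.74701690673828) 0.08950676094386577
good [190 181  65  11 638] ((0.516535758972168, -0.2610805034637451), (0.054430041462183, 0.0078116352669894695), 78.51338195800781) 0.12135277992312932
good [385 181  64  11 687] ((0.5504893064498901, -0.09494016319513321), (0.05352051183581352, 0.008470352739095688), 78.01998138427734) 0.12117377645132252
rack [ 194  149  252   50 9014] ((0.5383670926094055, -0.1787950098514557), (0.27578845620155334, 0.05596168711781502), 78.37763977050781) 0.04021914443639897
```

View pics/w1.png

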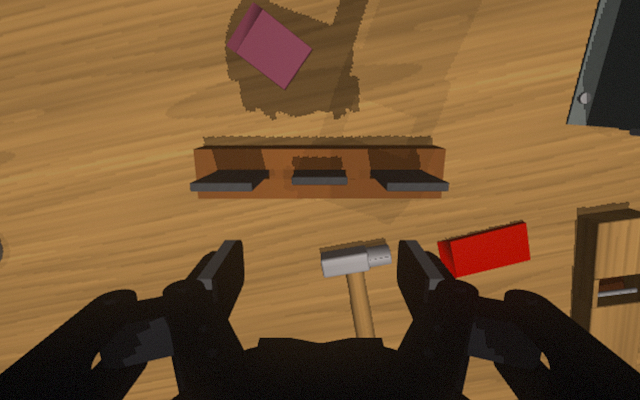

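The wrist picture shows the stub at (320,176), centred between the taller irons at (228,183) and (412,183). It is at (0.535,-0.178), head at z 0.0895.

>>> drive_tool(series=[[[0, -0.001, 0.04], 0, 0.07], [[0, -0.001, 0.08], 0, 0.07], [[0, -0.001, 0.11], 0, 0.07], [[0, -0.001, 0.13], 0, 0.07], [[0, -0.001, 0.145], 0, 0.07], [[0, -0.001, 0.16], 0, 0.07], [[0, -0.001, 0.17], 0, 0.07], [[0, -0.001, 0.18], 0, 0.07], [[0, -0.001, 0.182], 0, 0.07], [[0, -0.001, 0.182], 0, 0.05], [[0, -0.001, 0.182], 0, 0.048], [[0, -0.001, 0.182], 0, 0.046], [[0, -0.001, 0.182], 0, 0.046], [[0, -0.001, 0.182], 0, 0.046], [[0, -0.001, 0.182], 0, 0.046], [[0, -0.001, 0.182], 0, 0.046]], newtons=40)

```text
time_s: 3.75
position: [0.5382, -0.1793, 0.0739]
tool_rot: [[-0.98, 0.2, 0.01], [0.2, 0.98, -0.005], [-0.01, -0.003, -1.0]]
ft_force: [-1.2, -1.1, 28.9]
grip_width: 0.0529
gripper_force: 49.2
```

>>> drive_tool(series=[[[0, 0, -0.005], 0, 0.046], [[0, 0, -0.01], 0, 0.046], [[0, 0, -0.02], 0, 0.046], [[0, 0, -0.03], 0, 0.046], [[0, 0, -0.04], 0, 0.046], [[0, 0, -0.05], 0, 0.046]])

```text
time_s: 4.35
position: [0.5351, -0.178, 0.1201]
tool_rot: [[-0.98, 0.2, -0.001], [0.2, 0.98, 0.0], [0.001, 0.0, -1.0]]
ft_force: [0.1, -0.6, -2.8]
grip_width: 0.0527
gripper_force: 42.9
```

```bash
python3 - <<'E'
from h import *
o=env.observe();print(o['time_s'],o['position'],o['grip_width'],o['ft_force'],o['gripper_force'])
s=shot('scene');cv2.imwrite('pics/s2.png',cv2.resize(s[0]['img'][120:270,170:330],None,fx=4,fy=4)[:,:,::-1])
E
```

```text
4.35 [ 0.53506382 -0.17804558  0.12006727] 0.05267743453793764 [ 0.09980394 -0.56277172 -2.75364128] 42.875338196754456
```

View pics/s2.png

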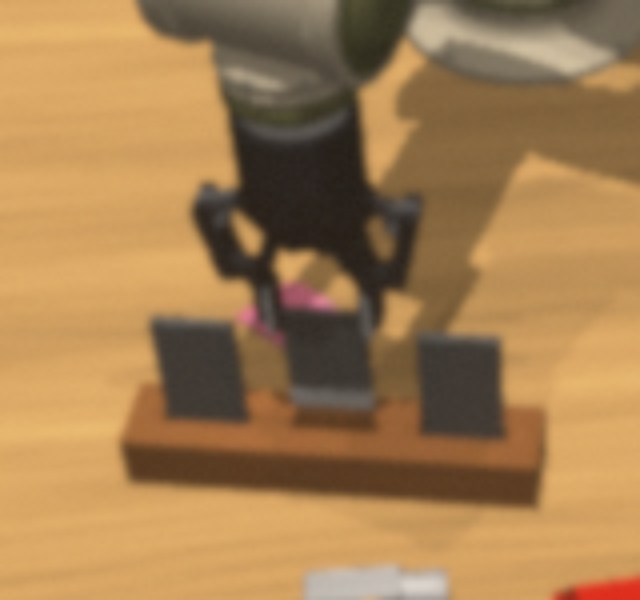

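The crop shows the stub held centrally, edge just above the rack, its bevel facing +x (bright strip at (332,397)); both long irons still stand. I'll carry it to above the mouth.

>>> drive_tool(series=[[[0, 0, -0.02], 0, 0.046], [[0, 0, -0.05], 0, 0.046], [[0, 0, -0.08], 0, 0.046], [[0, 0, -0.11], 0, 0.046], [[0, 0, -0.14], 0, 0.046], [[0.003, 0.01, -0.17], 0, 0.046], [[0.01, 0.03, -0.19], 0, 0.046], [[0.02, 0.06, -0.19], 1, 0.046], [[0.03, 0.09, -0.19], 1, 0.046], [[0.04, 0.12, -0.19], 2, 0.046], [[0.05, 0.15, -0.19], 2, 0.046], [[0.06, 0.18, -0.19], 3, 0.046], [[0.07, 0.21, -0.19], 3, 0.046], [[0.08, 0.24, -0.19], 4, 0.046], [[0.09, 0.27, -0.19], 4.4, 0.046], [[0.1, 0.3, -0.19], 4.4, 0.046], [[0.11, 0.33, -0.19], 4.4, 0.046], [[0.12, 0.36, -0.19], 4.4, 0.046], [[0.13, 0.39, -0.19], 4.4, 0.046], [[0.141, 0.412, -0.19], 4.4, 0.046]])

```text
time_s: 6.4
position: [0.479, 0.2552, 0.3092]
tool_rot: [[-0.962, 0.274, -0.001], [0.274, 0.962, -0.0], [0.001, -0.0, -1.0]]
ft_force: [0.5, -0.5, -2.1]
grip_width: 0.0524
gripper_force: 43.2
```

>>> drive_tool(series=[[[0, 0, 0], 0, 0.046], [[0, 0, 0], 0, 0.046], [[0, 0, 0.01], 0, 0.046], [[0, 0, 0.02], 0, 0.046], [[0, 0, 0.02], 0, 0.046]])

```text
time_s: 6.9
position: [0.4792, 0.2528, 0.2873]
tool_rot: [[-0.961, 0.275, -0.004], [0.275, 0.961, -0.001], [0.003, -0.002, -1.0]]
ft_force: [-0.6, -0.3, -2.7]
grip_width: 0.0524
gripper_force: 43.2
```

```bash
python3 - <<'E'
from h import *
o=env.observe();print(o['time_s'],o['position'],o['tool_rot'].round(3),o['grip_width'],o['ft_force'],o['gripper_force'])
s=shot('wrist');t=shot('top')
a=s[0]['img'][100:400,120:520]; b=cv2.resize(t[0]['img'][150:300,110:310],None,fx=2,fy=2)
cv2.imwrite('pics/w3.png',np.hstack([a,b])[:,:,::-1])
E
```

```text
6.9 [0.47917234 0.25277246 0.28725844] [[-0.961  0.275 -0.004]
 [ 0.275  0.961 -0.001]
 [ 0.003 -0.002 -1.   ]] 0.05241433473526496 [-0.56331645 -0.25065559 -2.71346046] 43.209866881370544
```

View pics/w3.png

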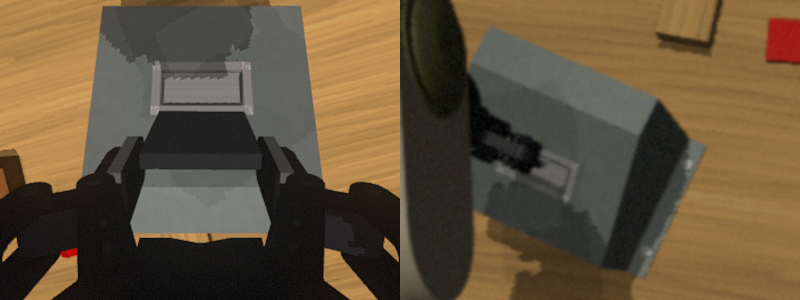

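The wrist crop shows the stub centred left to right on the mouth (both at column ≈200). I'll check the edge, lean and mouth with the wrist depth.

```bash
python3 - <<'E'
from h import *
O=np.array([.4752,.2547,.170]);n=np.array([-0.5524,0.15696,0.81867]);n/=np.linalg.norm(n)
mx=np.array([0,0,1])-n*n[2];mx/=np.linalg.norm(mx);my=np.cross(n,mx);h=np.array([.9617,-.274,0])
s=shot('wrist');P=pts(s);d=s[0]
q=P-O; H=q@h;Y=q@my;V=q[...,2]; X=q@mx;Z=q@n
for r in range(208,276,4):
    p=(r,320); print(r,d['img'][p],'h %.4f y %.4f v %.4f  mx %.4f mz %.4f'%(H[p],Y[p],V[p],X[p],Z[p]))
# frame: pale pixels
g=d['img'].astype(int).sum(2); 
for r in range(156,216,3): print(r,g[r,320],'mx %.4f mz %.4f'%(X[r,320],Z[r,320]),end=' | ')
print()
for c in range(262,380,4): print(c,g[185,c],'y %.4f mz %.4f'%(Y[185,c],Z[185,c]),end=' | ')
E
```

```text
208 [128 124 123] h 0.0154 y -0.0011 v 0.0126  mx 0.0199 mz 0.0015
212 [27 25 26] h -0.0005 y -0.0011 v 0.0725  mx 0.0412 mz 0.0597
216 [36 35 37] h -0.0003 y -0.0011 v 0.0795  mx 0.0454 mz 0.0652
220 [29 29 30] h -0.0006 y -0.0011 v 0.0876  mx 0.0498 mz 0.0720
224 [31 34 34] h -0.0012 y -0.0011 v 0.0959  mx 0.0541 mz 0.0792
228 [29 30 31] h -0.0009 y -0.0011 v 0.1013  mx 0.0574 mz 0.0834
232 [33 34 34] h -0.0012 y -0.0011 v 0.1076  mx 0.0608 mz 0.0888
236 [36 35 36] h -0.0012 y -0.0011 v 0.1132  mx 0.0640 mz 0.0934
240 [30 32 33] h -0.0019 y -0.0011 v 0.1198  mx 0.0672 mz 0.0992
244 [29 32 28] h -0.0018 y -0.0011 v 0.1241  mx 0.0698 mz 0.1026
248 [29 31 29] h -0.0019 y -0.0011 v 0.1288  mx 0.0724 mz 0.1066
252 [29 29 27] h -0.0017 y -0.0011 v 0.1327  mx 0.0748 mz 0.1096
256 [45 45 46] h -0.0008 y -0.0011 v 0.1346  mx 0.0767 mz 0.1107
260 [45 46 49] h 0.0009 y -0.0011 v 0.1350  mx 0.0783 mz 0.1100
264 [45 46 45] h 0.0028 y -0.0011 v 0.1350  mx 0.0798 mz 0.1089
268 [41 40 40] h 0.0043 y -0.0011 v 0.1357  mx 0.0815 mz 0.1086
272 [94 97 94] h 0.0575 y -0.0012 v 0.0403  mx 0.0702 mz 0.00
[... 829 characters left out ...]
.0013 | 290 383 y -0.0260 mz -0.0007 | 294 380 y -0.0227 mz -0.0003 | 298 380 y -0.0194 mz -0.0005 | 302 381 y -0.0160 mz -0.0000 | 306 377 y -0.0127 mz -0.0003 | 310 385 y -0.0093 mz 0.0009 | 314 380 y -0.0060 mz -0.0008 | 318 378 y -0.0027 mz -0.0002 | 322 385 y 0.0006 mz -0.0009 | 326 377 y 0.0040 mz -0.0012 | 330 381 y 0.0073 mz -0.0001 | 334 376 y 0.0106 mz -0.0008 | 338 383 y 0.0139 mz -0.0004 | 342 380 y 0.0174 mz -0.0015 | 346 386 y 0.0206 mz -0.0009 | 350 380 y 0.0240 mz -0.0009 | 354 384 y 0.0273 mz -0.0006 | 358 230 y 0.0305 mz -0.0001 | 362 356 y 0.0336 mz 0.0022 | 366 378 y 0.0369 mz 0.0020 | 370 348 y 0.0400 mz 0.0028 | 374 298 y 0.0440 mz -0.0009 | 378 284 y 0.0471 mz 0.0002 |
```

>>> drive_tool(series=[[[0, 0, 0.02], 0, 0.046], [[0, 0, 0.035], 0, 0.046], [[0, 0, 0.045], 0, 0.046], [[0, 0, 0.053], 0, 0.046], [[0, 0, 0.058], 0, 0.046], [[0, 0, 0.063], 0, 0.046], [[0, 0, 0.068], 0, 0.046], [[0, 0, 0.072], 0, 0.046], [[0, 0, 0.076], 0, 0.046], [[0, 0, 0.077], 0, 0.046], [[0, 0, 0.077], 0, 0.046], [[0, 0, 0.077], 0, 0.046]])

```text
time_s: 8.25
position: [0.4794, 0.2536, 0.2119]
tool_rot: [[-0.962, 0.274, -0.001], [0.274, 0.962, -0.0], [0.001, -0.001, -1.0]]
ft_force: [-3.1, 0.6, -4.1]
grip_width: 0.0525
gripper_force: 43.1
```

>>> drive_tool(series=[[[0, 0, 0.005], 0, 0.046], [[0.003, 0, 0.0075], 0, 0.046], [[0.006, 0, 0.01], 0, 0.046], [[0.0085, 0, 0.014], 0, 0.046], [[0.011, 0, 0.018], 0, 0.046], [[0.013, 0, 0.022], 0, 0.046], [[0.015, 0, 0.0265], 0, 0.046], [[0.0165, 0, 0.03], 0, 0.046], [[0.0165, 0, 0.03], 0, 0.046], [[0.0165, 0, 0.03], 0, 0.046]])

```text
time_s: 9.25
position: [0.4651, 0.2583, 0.1833]
tool_rot: [[-0.962, 0.275, 0.005], [0.275, 0.962, 0.001], [-0.004, 0.002, -1.0]]
ft_force: [3.3, 1.0, 4.9]
grip_width: 0.0525
gripper_force: 45.7
```

```bash
cat > st.py <<'E'
from h import *
O=np.array([.4752,.2547,.170]);n=np.array([-0.5524,0.15696,0.81867]);n/=np.linalg.norm(n)
mx=np.array([0,0,1])-n*n[2];mx/=np.linalg.norm(mx);my=np.cross(n,mx);h=np.array([.9617,-.274,0])
o=env.observe();p=o['position']-O;f=o['ft_force'];print('t',o['time_s'],'TCP h %.4f y %.4f v %.4f'%(p@h,p@my,p[2]),'F h %.1f y %.1f v %.1f'%(f@h,f@my,f[2]),o['grip_width'],o['gripper_force'])
s=shot('wrist');P=pts(s);d=s[0];q=P-O;X=q@mx;Z=q@n;Y=q@my
for r in range(190,300,5): print(r,d['img'][r,320].sum(dtype=int),'mx %.4f mz %.4f y %.4f'%(X[r,320],Z[r,320],Y[r,320]),end=' | ')
E
python3 st.py
```

```text
t 9.25 TCP h -0.0107 y 0.0007 v 0.0133 F h 2.9 y 1.9 v 4.9 0.0525479060812055 45.652996301651
190 213 mx -0.0392 mz 0.0006 y 0.0001 | 195 227 mx -0.0361 mz 0.0009 y 0.0001 | 200 215 mx -0.0334 mz 0.0001 y 0.0000 | 205 225 mx -0.0299 mz 0.0017 y 0.0000 | 210 218 mx -0.0272 mz 0.0009 y 0.0000 | 215 221 mx -0.0244 mz 0.0008 y 0.0000 | 220 294 mx -0.0210 mz 0.0027 y -0.0000 | 225 286 mx -0.0186 mz 0.0015 y -0.0000 | 230 278 mx -0.0157 mz 0.0020 y -0.0000 | 235 224 mx -0.0139 mz -0.0024 y -0.0000 | 240 228 mx -0.0142 mz -0.0169 y -0.0000 | 245 127 mx -0.0141 mz -0.0316 y 0.0000 | 250 102 mx -0.0019 mz 0.0182 y -0.0001 | 255 160 mx 0.0029 mz 0.0332 y -0.0001 | 260 155 mx 0.0049 mz 0.0323 y -0.0001 | 265 171 mx 0.0070 mz 0.0324 y -0.0001 | 270 153 mx 0.0090 mz 0.0315 y -0.0001 | 275 217 mx 0.0067 mz -0.0107 y -0.0001 | 280 211 mx 0.0098 mz -0.0059 y -0.0001 | 285 209 mx 0.0125 mz -0.0046 y -0.0001 | 290 193 mx 0.0153 mz -0.0001 y -0.0001 | 295 442 mx 0.0178 mz 0.0021 y -0.0001 |
```

The stub has entered about 47 mm and is pivoting as planned. I'll go on until the fingers are near the face.

>>> drive_tool(series=[[[0.0015, 0, 0.003], 0, 0.046], [[0.003, 0, 0.006], 0, 0.046], [[0.0045, 0, 0.009], 0, 0.046], [[0.006, 0, 0.011], 0, 0.046], [[0.0075, 0, 0.012], 0, 0.046], [[0.0075, 0, 0.012], 0, 0.046], [[0.0075, 0, 0.012], 0, 0.046]])

```text
time_s: 10.0
position: [0.4573, 0.2603, 0.171]
tool_rot: [[-0.962, 0.274, 0.003], [0.274, 0.962, 0.0], [-0.002, 0.001, -1.0]]
ft_force: [1.3, 0.2, 5.8]
grip_width: 0.0525
gripper_force: 47.5
```

```bash
python3 st.py
```

```text
t 10.0 TCP h -0.0188 y 0.0005 v 0.0010 F h 1.2 y 0.6 v 5.8 0.05248485033663773 47.49931991100311
190 236 mx -0.0511 mz -0.0000 y -0.0003 | 195 227 mx -0.0479 mz 0.0007 y -0.0003 | 200 230 mx -0.0449 mz 0.0010 y -0.0003 | 205 233 mx -0.0422 mz 0.0006 y -0.0003 | 210 224 mx -0.0391 mz 0.0016 y -0.0003 | 215 228 mx -0.0365 mz 0.0010 y -0.0003 | 220 234 mx -0.0337 mz 0.0011 y -0.0003 | 225 228 mx -0.0313 mz -0.0003 y -0.0003 | 230 222 mx -0.0287 mz -0.0008 y -0.0003 | 235 224 mx -0.0258 mz 0.0003 y -0.0003 | 240 225 mx -0.0230 mz 0.0008 y -0.0004 | 245 302 mx -0.0199 mz 0.0033 y -0.0004 | 250 300 mx -0.0176 mz 0.0018 y -0.0004 | 255 138 mx -0.0111 mz 0.0256 y -0.0004 | 260 147 mx -0.0089 mz 0.0262 y -0.0004 | 265 155 mx -0.0067 mz 0.0268 y -0.0004 | 270 159 mx -0.0045 mz 0.0272 y -0.0004 | 275 195 mx -0.0043 mz 0.0094 y -0.0004 | 280 219 mx -0.0048 mz -0.0204 y -0.0004 | 285 226 mx -0.0018 mz -0.0166 y -0.0004 | 290 220 mx 0.0010 mz -0.0140 y -0.0004 | 295 216 mx 0.0037 mz -0.0108 y -0.0004 |
```

The head is about 26 mm out and the throat floor and flap pinch the rest. I'll release and back off upward, then turn 90° so a single finger fits the mouth.

>>> drive_tool(series=[[[0, 0, 0], 0, 0.056], [[0, 0, 0], 0, 0.062], [[0, 0, 0], 0, 0.07], [[0, 0, 0], 0, 0.07], [[0, 0, -0.01], 0, 0.07], [[0, 0, -0.03], 0, 0.07], [[0, 0, -0.06], 0, 0.07], [[0, 0, -0.06], 0, 0.07], [[0, 0, -0.06], 0, 0.07]])

```text
time_s: 10.95
position: [0.4566, 0.2603, 0.231]
tool_rot: [[-0.962, 0.274, 0.001], [0.274, 0.962, 0.0], [-0.001, 0.001, -1.0]]
ft_force: [0.5, 0.3, -0.9]
grip_width: 0.0701
gripper_force: 0.0
```

```bash
python3 st.py; python3 - <<'E'
from h import *
o=env.observe();print(o['q'].round(1))
s=shot('wrist');P=pts(s);d=s[0]; cv2.imwrite('pics/w4.png',d['img'][:,:,::-1])
q=(P-o['position'])@o['tool_rot']
m=(abs(q[...,1])>.02)&(abs(q[...,1])<.06)&(abs(q[...,0])<.02)&(abs(q[...,2])<.03)&(d['depth']>0)
for sg in(-1,1):
    k=q[m&(np.sign(q[...,1])==sg)]; print(len(k),np.percentile(k,[1,50,99],axis=0).round(4))
E
```

```text
t 10.95 TCP h -0.0194 y 0.0003 v 0.0610 F h 0.4 y 0.4 v -0.9 0.07008697390649699 0.0
190 188 mx -0.0364 mz -0.0005 y -0.0004 | 195 188 mx -0.0319 mz 0.0013 y -0.0005 | 200 195 mx -0.0286 mz 0.0002 y -0.0005 | 205 197 mx -0.0251 mz -0.0005 y -0.0005 | 210 169 mx -0.0129 mz 0.0266 y -0.0005 | 215 184 mx -0.0097 mz 0.0267 y -0.0005 | 220 201 mx -0.0067 mz 0.0262 y -0.0005 | 225 161 mx -0.0060 mz 0.0167 y -0.0005 | 230 165 mx -0.0062 mz 0.0031 y -0.0005 | 235 161 mx -0.0060 mz -0.0111 y -0.0005 | 240 186 mx -0.0038 mz -0.0175 y -0.0005 | 245 197 mx 0.0008 mz -0.0133 y -0.0005 | 250 197 mx 0.0051 mz -0.0092 y -0.0006 | 255 190 mx 0.0091 mz -0.0059 y -0.0006 | 260 160 mx 0.0131 mz -0.0024 y -0.0006 | 265 341 mx 0.0170 mz 0.0018 y -0.0006 | 270 376 mx 0.0201 mz 0.0013 y -0.0006 | 275 371 mx 0.0233 mz 0.0013 y -0.0006 | 280 290 mx 0.0263 mz -0.0002 y -0.0006 | 285 290 mx 0.0295 mz 0.0000 y -0.0006 | 290 285 mx 0.0326 mz 0.0010 y -0.0006 | 295 290 mx 0.0357 mz 0.0009 y -0.0006 | [ 16.8  19.4  78.3  -0.   82.3 -57.3]
1168 [[-0.0103 -0.0489 -0.0299]
 [ 0.007  -0.0358 -0.0214]
 [ 0.0118 -0.0353 -0.0083]]
1161 [[-0.0104  0.034  -0.0298]
 [ 0.0069  0.0345 -0.0212]
 [ 0.0117  0.0477 -0.0085]]
```

View pics/w4.png

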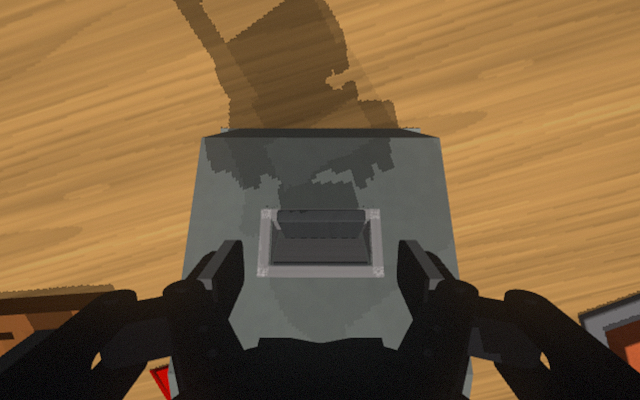

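The wrist picture shows the stub lying on the throat floor, head out at (320,222), flap open behind it, in the frame (262–382, 210–275). Now the turn, lined up with the +h finger over the head.

>>> drive_tool(series=[[[0.005, 0, 0], 8, 0.035], [[0.01, 0, 0], 16, 0.035], [[0.015, 0, 0], 24, 0.035], [[0.02, 0, 0], 32, 0.035], [[0.025, 0, 0], 40, 0.035], [[0.0256, 0, 0], 48, 0.035], [[0.0256, 0, 0], 56, 0.035], [[0.0256, 0, 0], 64, 0.035], [[0.0256, 0, 0], 72, 0.035], [[0.0256, 0, 0], 80, 0.035], [[0.0256, 0, 0], 86, 0.035], [[0.0256, 0, 0], 90, 0.035], [[0.0256, 0, 0], 90, 0.035], [[0.0256, 0, 0], 90, 0.035]])

```text
time_s: 12.45
position: [0.4317, 0.2672, 0.2298]
tool_rot: [[0.272, 0.962, -0.001], [0.962, -0.272, -0.0], [-0.001, -0.001, -1.0]]
ft_force: [1.1, 0.0, 0.6]
grip_width: 0.0348
gripper_force: 0.0
```

```bash
python3 st.py | head -1; python3 - <<'E'
from h import *
o=env.observe();print(o['tool_rot'].round(3).tolist())
s=shot('wrist');P=pts(s);d=s[0]
q=(P-o['position'])@o['tool_rot']
m=(abs(q[...,1])>.01)&(abs(q[...,1])<.05)&(abs(q[...,0])<.02)&(abs(q[...,2])<.03)&(d['depth']>0)
for sg in(-1,1):
    k=q[m&(np.sign(q[...,1])==sg)]; print(len(k),np.percentile(k,[1,50,99],axis=0).round(4))
E
```

```text
t 12.45 TCP h -0.0453 y 0.0001 v 0.0598 F h 1.0 y 0.3 v 0.6 0.034819069686228325 0.0
[[0.273, 0.962, -0.001], [0.962, -0.273, -0.0], [-0.001, -0.001, -1.0]]
1097 [[-0.0112 -0.0311 -0.0297]
 [ 0.0062 -0.02   -0.0191]
 [ 0.0105 -0.0177 -0.0022]]
1101 [[-0.0113  0.017  -0.0299]
 [ 0.0062  0.0193 -0.0192]
 [ 0.0106  0.0305 -0.0023]]
```

>>> drive_tool(series=[[[0, 0, 0.02], 0, 0.035], [[0, 0, 0.035], 0, 0.035], [[0, 0, 0.042], 0, 0.035], [[0.0, 0, 0.044], 0, 0.035], [[0, 0.0015, 0.046], 0, 0.035], [[0, 0.003, 0.048], 0, 0.035], [[0, 0.0045, 0.05], 0, 0.035], [[0, 0.006, 0.0525], 0, 0.035], [[0, 0.0075, 0.0545], 0, 0.035], [[0, 0.009, 0.0565], 0, 0.035], [[0, 0.01, 0.0585], 0, 0.035], [[0, 0.0115, 0.0605], 0, 0.035], [[0, 0.013, 0.0625], 0, 0.035], [[0, 0.0145, 0.0645], 0, 0.035]])

```text
time_s: 13.95
position: [0.446, 0.2632, 0.1657]
tool_rot: [[0.274, 0.962, 0.0], [0.962, -0.274, -0.0], [-0.0, 0.0, -1.0]]
ft_force: [-2.1, 0.6, 1.0]
grip_width: 0.0347
gripper_force: 1.3
```

```bash
python3 st.py | head -1; python3 - <<'E'
from h import *
s=shot('wrist');t=shot('top')
b=cv2.resize(t[0]['img'][150:300,110:310],None,fx=2,fy=2)
cv2.imwrite('pics/w5.png',np.hstack([s[0]['img'][100:400,120:520],b])[:,:,::-1])
E
```

```text
t 13.95 TCP h -0.0304 y 0.0002 v -0.0043 F h -2.2 y -0.0 v 1.0 0.03472669283854982 1.2865703650459182
```

View pics/w5.png

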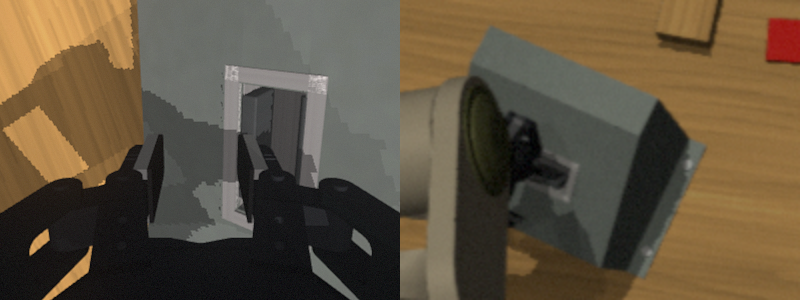

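The wrist crop shows the finger at the mouth with the stub's head beneath it, about level with the sill at (265,110). I'll push on.

>>> drive_tool(series=[[[0, 0.0015, 0.002], 0, 0.035], [[0, 0.003, 0.004], 0, 0.035], [[0, 0.0045, 0.006], 0, 0.035], [[0, 0.006, 0.008], 0, 0.035], [[0, 0.007, 0.01], 0, 0.035], [[0, 0.0075, 0.0115], 0, 0.035], [[0, 0.0075, 0.0125], 0, 0.035], [[0, 0.0075, 0.0125], 0, 0.035], [[0, 0.0075, 0.0125], 0, 0.035]])

```text
time_s: 15.0
position: [0.4537, 0.2612, 0.1537]
tool_rot: [[0.274, 0.962, 0.002], [0.962, -0.274, 0.0], [0.001, 0.002, -1.0]]
ft_force: [0.4, -0.7, 4.2]
grip_width: 0.0354
gripper_force: 1.6
```

```bash
python3 st.py | head -1
```

```text
t 15.0 TCP h -0.0225 y 0.0003 v -0.0163 F h 0.6 y -0.5 v 4.2 0.03538330573951945 1.635287129029166
```

>>> drive_tool(series=[[[0, 0.0005, 0.0015], 0, 0.035], [[0, 0.001, 0.003], 0, 0.035], [[0, 0.001, 0.004], 0, 0.035], [[0, 0.001, 0.004], 0, 0.035], [[0, 0.001, 0.004], 0, 0.035]])

```text
time_s: 15.55
position: [0.4548, 0.261, 0.1499]
tool_rot: [[0.274, 0.962, 0.002], [0.962, -0.274, 0.0], [0.001, 0.002, -1.0]]
ft_force: [2.0, -0.3, 7.7]
grip_width: 0.0349
gripper_force: 3.4
```

>>> drive_tool(series=[[[0, -0.003, -0.004], 0, 0.035], [[0, -0.006, -0.01], 0, 0.035], [[0, -0.012, -0.02], 0, 0.035], [[0, -0.03, -0.05], 0, 0.035], [[0, -0.04, -0.08], 0, 0.035], [[0, -0.04, -0.08], 0, 0.035], [[0, -0.04, -0.08], 0, 0.035], [[0, -0.04, -0.08], 0, 0.035]])

```text
time_s: 16.35
position: [0.415, 0.2717, 0.2284]
tool_rot: [[0.274, 0.962, -0.002], [0.962, -0.274, -0.001], [-0.001, -0.002, -1.0]]
ft_force: [-0.2, -0.1, 0.4]
grip_width: 0.0352
gripper_force: 0.0
```

```bash
python3 st.py | head -1; python3 - <<'E'
from h import *
from st import O,n,mx,my
s=shot('wrist');P=pts(s);q=P-O;X=q@mx;Z=q@n;Y=q@my
for x in np.arange(-.012,.013,.004):
    print(round(x,3),[int(1e4*np.median(Z[(abs(X-x)<.002)&(abs(Y-y)<.004)])) if ((abs(X-x)<.002)&(abs(Y-y)<.004)).any() else None for y in np.arange(-.03,.031,.01)])
cv2.imwrite('pics/w6.png',s[0]['img'][:,:,::-1])
E
```

```text
t 16.35 TCP h -0.0625 y -0.0001 v 0.0584 F h -0.2 y -0.1 v 0.4 0.035232922360751553 0.0
t 16.4 TCP h -0.0624 y -0.0001 v 0.0583 F h 0.0 y -0.1 v -0.3 0.03506234422497771 0.0
190 298 mx -0.0770 mz 0.0004 y 0.0038 | 195 300 mx -0.0771 mz 0.0004 y -0.0002 | 200 207 mx -0.0773 mz 0.0001 y -0.0044 | 205 208 mx -0.0766 mz 0.0011 y -0.0081 | 210 205 mx -0.0769 mz 0.0007 y -0.0124 | 215 207 mx -0.0771 mz 0.0004 y -0.0167 | 220 210 mx -0.0767 mz 0.0010 y -0.0206 | 225 272 mx -0.0769 mz 0.0007 y -0.0250 | 230 291 mx -0.0771 mz 0.0004 y -0.0294 | 235 302 mx -0.0767 mz 0.0010 y -0.0335 | 240 315 mx -0.0770 mz 0.0007 y -0.0380 | 245 307 mx -0.0767 mz 0.0011 y -0.0422 | 250 311 mx -0.0770 mz 0.0007 y -0.0468 | 255 340 mx -0.0770 mz 0.0007 y -0.0513 | 260 324 mx -0.0769 mz 0.0009 y -0.0557 | 265 333 mx -0.0773 mz 0.0003 y -0.0606 | 270 331 mx -0.0766 mz 0.0012 y -0.0646 | 275 334 mx -0.0772 mz 0.0005 y -0.0697 | 280 329 mx -0.0771 mz 0.0006 y -0.0743 | 285 326 mx -0.0770 mz 0.0008 y -0.0788 | 290 325 mx -0.0771 mz 0.0006 y -0.0838 | 295 322 mx -0.0775 mz 0.0001 y -0.0890 | -0.012 [-144, -164, 1656, 1718, 1750, -161, -83]
-0.008 [-154, -168, -167, 1758, 1813, -171, -168]
-0.004 [-163, -179, -177, -178, 1836, -181, -158]
0.0 [-133, -143, -140, -131, 804, -132, -126]
0.004 [-98, -104, -97, -93, 771, 1532, -97]
0.008 [-66, -73, -58, -57, 836, 1544, -62]
0.012 [-33, -37, -20, 0, 1694, 1586, -33]
```

View pics/w6.png

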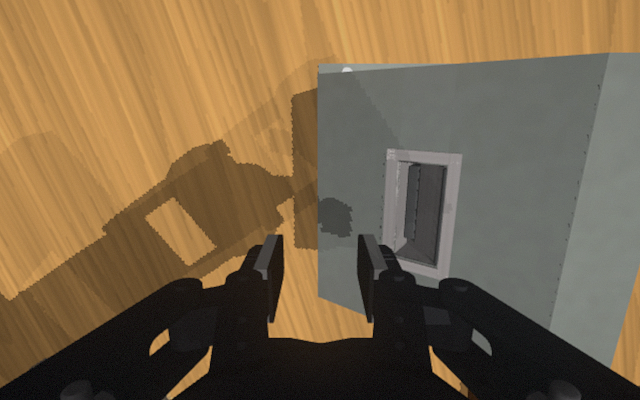

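The head now sits about 15 mm inside (recess at (425,210)) but is still pinched under the open flap. I'll go back in a few millimetres deeper.

>>> drive_tool(series=[[[0, 0.01, 0.03], 0, 0.035], [[0, 0.028, 0.06], 0, 0.035], [[0, 0.034, 0.07], 0, 0.035], [[0, 0.037, 0.075], 0, 0.035], [[0, 0.039, 0.078], 0, 0.035], [[0, 0.041, 0.081], 0, 0.035], [[0, 0.042, 0.0835], 0, 0.035], [[0, 0.0425, 0.0845], 0, 0.035], [[0, 0.0425, 0.0845], 0, 0.035], [[0, 0.0425, 0.0845], 0, 0.035]])

```text
time_s: 17.5
position: [0.4571, 0.2606, 0.1463]
tool_rot: [[0.274, 0.962, 0.003], [0.962, -0.274, 0.001], [0.002, 0.002, -1.0]]
ft_force: [-1.8, 0.1, 11.9]
grip_width: 0.0351
gripper_force: 7.9
```

```bash
python3 st.py | head -1
```

```text
t 17.5 TCP h -0.0190 y 0.0007 v -0.0237 F h -1.7 y -0.4 v 11.9 0.03509674393829543 7.911993165034801
```

>>> drive_tool(series=[[[0, -0.002, -0.004], 0, 0.035], [[0, -0.006, -0.01], 0, 0.035], [[0, -0.012, -0.02], 0, 0.035], [[0, -0.03, -0.05], 0, 0.035], [[0, -0.04, -0.08], 0, 0.035], [[0, -0.04, -0.08], 0, 0.035], [[0, -0.04, -0.08], 0, 0.035], [[0, -0.04, -0.08], 0, 0.035]])

```text
time_s: 18.35
position: [0.4175, 0.271, 0.2237]
tool_rot: [[0.275, 0.962, -0.002], [0.962, -0.275, -0.001], [-0.001, -0.002, -1.0]]
ft_force: [-0.1, 0.1, 1.0]
grip_width: 0.0349
gripper_force: 0.0
```

```bash
cat > fl.py <<'E'
from st import *
print()
for x in np.arange(-.014,.015,.004):
    print(round(x,3),[int(1e4*np.median(Z[(abs(X-x)<.002)&(abs(Y-y)<.004)&(Z<.01)])) if ((abs(X-x)<.002)&(abs(Y-y)<.004)&(Z<.01)).any() else None for y in np.arange(-.03,.031,.01)])
E
python3 fl.py|tail -8
```

```text
-0.014 [-8, 3, 2, 1, 1, 2, -1]
-0.01 [-2, -5, -2, -5, -4, -4, -1]
-0.006 [-6, -5, -4, -3, -3, -4, -3]
-0.002 [-5, -4, -4, -5, -5, -4, -2]
0.002 [-4, -4, -4, -4, -2, -4, -1]
0.006 [-5, -4, -3, -4, -4, -4, 0]
0.01 [-5, -3, -2, -5, -2, -5, 0]
0.014 [1, 2, 4, 1, 0, 2, 4]
```

The flap is flat and shut again (within about 0.5 mm all over), the stub is inside and the arm is clear, so I'm handing in.

```bash
python3 -c "
from rig import env
print(env.close_job())"
```

```text
the job is handed in; nothing more can be done
None
```

I pushed the stub edge first through the flap into the safe and handed the job in at about 18.5 s of the 61 s; the wrist depth shows the flap shut, but I didn't recheck the two irons, plane or hammer at the end, and no verdict came back.

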